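# Take the empty solder reel off its bent spindle

### The job

Gently ease the empty orange reel along the spindle and off its red open end, feeling your way and never forcing or levering on the spindle, which has been knocked out of true. Then set the reel down gently, on edge, in the low black and grey cradle so that it sits fully home on its two bars, let go, and leave the other things on the table where they are.

Things in the scene. Friction and masses are not known exactly. Their poses are not given: they have to be found in the camera images.
- stand: Reel stand fixed to the table: steel foot 130 x 90 x 12 mm, blue upright plate 50 mm wide, top 150 mm above the table. Origin on the underside, below the upright's front face; z up; x is roughly the way the spindle points, from its fixed root to its open end, but not exactly (see spindle_pivot). The reel must not press on stand or spindle with more than 10 N, nor the robot.
- spindle_root (a point): Nominal spindle root at the upright's front face, 125 mm above the table; axes as the stand. A black boss (40 mm in diameter, 14 mm long) surrounds it. The spindle is a stiff steel rod, 14 mm in diameter, ending in a red tip about 200 mm from the upright.
- spindle_pivot (a point): Point on the spindle's axis 75 mm from the upright (along the stand's x) and 6.8 mm above the root; axes as the stand. Through it the spindle should rise 0.09 rad towards its tip and, in plan, follow the stand's x. But it was knocked: straight still, it points 0.14 rad away from that, to any side, up or down, different each time. No reading shows which way: see it or feel it.
- reel: Empty orange reel hanging loosely on the spindle. Origin at its centre; x is its axle, +x towards the spindle's open end at the start. It hangs up to 3.5 mm below the spindle's axis and, with its play, askew: its x differs from the spindle's direction by up to about 0.25 rad. Take it square to its flanges as it hangs: twisting it presses its bore on the spindle.
- reel_center (a point): Centre of the reel, axes as the reel. Flat flanges 84 mm in diameter, 4 mm thick, 26 mm over their outer faces; hub 38 mm, through bore 21 mm in diameter (3.5 mm play all round). About 0.1 kg. It starts 72 to 78 mm from the upright; the spindle's tip is about 125 mm beyond. Take it from above by the two flanges near the top of the rim, a finger either side, above the spindle.
- cradle: Low cradle fixed to the table, black base 110 x 100 x 4 mm, origin mid underside, z up. The reel's axle must lie along its x (either way round). Two grey bars along x, tops 14 mm above the table, inner edges at y = +-24 mm, bear the reel's rims. Two grey cheeks at x = +-20 mm (4 mm thick, 22 mm high) leave a 36 mm gap for the 26 mm wide reel.
- cradle_seat (a point): Where the reel's centre lies when it rests fully home in the cradle, 48.5 mm above the table; axes as the cradle.
- tape_center (a point): Centre of a roll of green tape lying flat, 100 mm in diameter, 24 mm high (leave alone).
- full_reel_center (a point): Centre of a full silver and red solder reel standing on end, 68 mm in diameter, 44 mm high (leave alone).
- board_center (a point): Centre of a red circuit board, 60 x 45 mm, 13 mm high, on a grey mat (leave alone).
- flux_center (a point): Centre of an amber flux bottle, 36 mm in diameter, 85 mm high (leave alone).
- cutters_center (a point): Middle of orange-handled side cutters lying flat, about 130 mm long, 12 mm high (leave alone).
Mind the look-alikes: they are no part of the job. What is shaped like the cradle but blue is not meant. Leave any blue look-alike of the reel alone.

How it is judged:
By the outcome, as a careful person would: the job done as asked, in the order asked, and still so for the second after the job is handed in, with the robot touching nothing.
It also fails if it takes over 67 s, if anything falls off the work surface, if the arm or the gripper's body presses on something with over 40 N, if the wrist force passes 120 N, or if a joint passes its speed limit or range.

### The arm

A 6-joint arm with a two-finger parallel gripper is mounted at the origin on the work surface. World frame = base frame: x ahead of the robot, y to its left, z up, the work surface at z = 0. Lengths are in m, angles in degrees, forces in N, time in s.
With the tool pointing down it reaches from about 0.4 to 0.825 m from the base axis. Payload 7 kg.
Tool frame: the origin (TCP) lies midway between the tips of the shut fingers; the grasp point (between the pads) lies 19 mm behind it; z points along the fingers, y is the line along which they close (so a half turn about z gives the same grasp; the last joint's range is limited). The gripper opens to 88 mm and grips with 3 to 60 N. Pads are 19 mm wide; open, the fingers measure 130 mm over their backs; the gripper's body (78 mm by 193 mm) begins 47 mm behind the grasp point.
Start: joints at [83.085, 20.546, 0.682, 0, -70.136, -16.507], TCP at [0.268, 0.619, 0.227] pointing down, gripper open.
Joint ranges: [-176.03, 176.03], [-82.01, 121.73], [-58.28, 71.71], [-173.87, 95.51], [-174.79, -0.11], [-173.66, 173.66]. Speed limits (degrees/s): [136.94, 136.94, 172.46, 180, 180, 180].

### API

Orientations are given as a 3x3 rotation matrix whose columns are the frame's x, y, z axes.
In Python, from rig import robot gives the robot as it stands. Calls block until the motion is done:
- robot.goto(position, orientation): joint-space move of the TCP to a pose.
- robot.servo_line(position, ori=None, speed=0.15): straight line of the TCP; ori=None keeps the orientation; speed is the mean speed in m/s.
- robot.movej(angles): joint-space move.
- robot.move_gripper(opening): opening from 0.0 (shut) to 1.0 (fully open); the grip force is fixed at half the most; returns when the fingers have stopped.
- robot.dwell(seconds).
- robot.ik(position, orientation): joint angles nearest the present ones, or None.
- robot.grab_frame(name): name is "scene" or "top" or "wrist"; returns (picture, depth): 400x640x3 uint8, red, green, blue; 400x640 float32, m along the optical axis (not along the pixel's ray), 0 where there is no reading.
- robot.camera_info(name): a dict with "vfov" (degrees; the focal length in pixels is half the picture's height over the tangent of half this angle, whatever the lens; pixels are square), "cx", "cy" (the principal point, pixels), "view" (4x4, takes a point from world to camera coordinates); the wrist camera has in their place "T_tool_cam" (4x4, takes a point from camera to tool coordinates, whose origin is the TCP and whose axes are the flange's). Camera axes: x right, y down, z forward; pixel columns grow to the right and rows downward; lengths in m; the calibration is good to about 2 mm. A picture is of the moment at which its call begins: read the wrist's pose just before it. camera_info takes no time and is no camera call.
A pose or a line that the arm cannot do raises robot.Unreachable and nothing moves.
- robot.job_done(): hands the job in; it is judged then, once.
Readings, each from a call of its own:
- robot.read_t(): time.
- robot.read_qpos(): joint angles.
- robot.read_qvel(): joint speeds.
- robot.read_effort(): joint torques, N m.
- robot.read_position(): TCP position.
- robot.read_tcp_rot(): TCP orientation.
- robot.read_force(): force on the tool from outside, world axes, zero at the start.
- robot.read_ft_torque(): the same for the moment, N m.
- robot.read_grip_width(): opening from 0.0 (shut) to 1.0 (fully open).
- robot.read_finger_force(): force on a finger pad.
Only numpy, scipy, OpenCV 4.12 (cv2) and the standard library are available. Lean on these libraries where they do the work, as an engineer would, in place of code of your own. Each camera call takes 0.05 s, during which the arm holds its last target. There are 200 camera calls.

## Working session

There is one attempt and no reset: what is moved stays moved. The work goes in short steps, each a Python script; the robot and the scene stay as the last script left them, time stands still between calls to the robot, and variables do not carry over. Pictures are saved under pics/ and viewed, at most 10 in all, crops included, and the job is handed in when it is done.

```bash
mkdir -p pics; ls; cat > h.py <<'E'
import numpy as np, cv2
from rig import robot
def cam(name):
    ci=robot.camera_info(name)
    if name=="wrist":
        p=np.array(robot.read_position());R=np.array(robot.read_tcp_rot())
        T=np.eye(4);T[:3,:3]=R;T[:3,3]=p
        C=T@np.array(ci["T_tool_cam"])
    else: C=np.linalg.inv(np.array(ci["view"]))
    im,d=robot.grab_frame(name)
    f=200/np.tan(np.radians(ci["vfov"])/2)
    v,u=np.mgrid[:400,:640]
    P=np.stack([(u-ci["cx"])/f*d,(v-ci["cy"])/f*d,d],-1)@C[:3,:3].T+C[:3,3]
    P[d==0]=np.nan
    return im,P
def save(n,im): cv2.imwrite("pics/"+n,im[...,::-1])
E
python3 - <<'E'
from h import *
a=[cam(n) for n in("scene","top")]
for n,(i,P) in zip(("scene","top"),a): np.savez(n+".npz",i=i,P=P); print(robot.camera_info(n))
save("a.png",a[0][0]);save("b.png",a[1][0])
E
```

```text
pics
{'vfov': 57.389962735432285, 'cx': 316.18943162069536, 'cy': 196.83454845578245, 'view': array([[ 0.38427985,  0.92315499,  0.01067068, -0.24246924],
       [ 0.79707329, -0.32591975, -0.50838025, -0.40623092],
       [-0.46583598,  0.2038656 , -0.86106658,  1.27620703],
       [ 0.        ,  0.        ,  0.        ,  1.        ]])}
{'vfov': 53.4127461377378, 'cx': 318.7849702168273, 'cy': 201.17676459270558, 'view': array([[ 3.64771628e-03, -9.99990570e-01,  2.35669199e-03,
        -8.92515596e-04],
       [-9.78074489e-01, -4.05847704e-03, -2.08215810e-01,
         5.84669591e-01],
       [ 2.08223412e-01, -1.54550811e-03, -9.78080069e-01,
         1.08530493e+00],
       [ 0.00000000e+00,  0.00000000e+00,  0.00000000e+00,
         1.00000000e+00]])}
```

View pics/a.png

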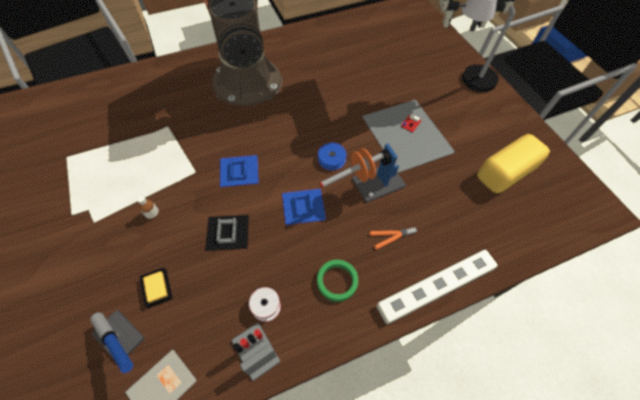

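View pics/b.png

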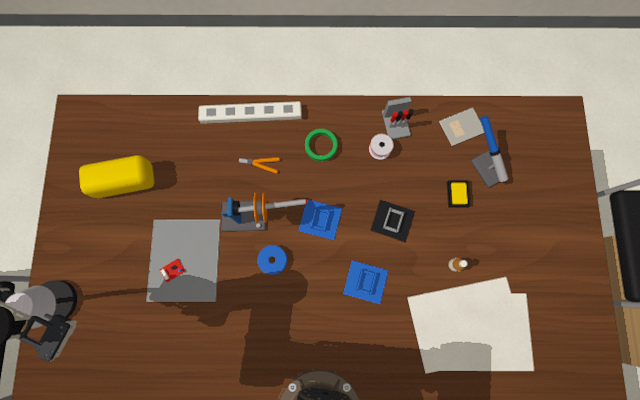

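Top view: the orange reel hangs on the spindle at (260,208), with the blue upright at (230,208) and the tip at (305,202). Three things are cradle-shaped: black and grey at (393,220), and blue at (320,218) and (366,282). The black one fits the description. The blue reel at (272,260) is a decoy. Next I get coarse positions and look from close by with the wrist camera.

```bash
python3 - <<'E'
from h import *
z=np.load("top.npz");i,P=z["i"],z["P"]
hsv=cv2.cvtColor(i,cv2.COLOR_RGB2HSV)
def box(u0,u1,v0,v1,m):
    s=np.zeros(m.shape,bool);s[v0:v1,u0:u1]=1;return P[s&m&np.isfinite(P[...,2])]
H=P[...,2]
o=box(248,275,188,228,(hsv[...,1]>150)&(hsv[...,0]<18)&(H>.05));print("reel",len(o),o.mean(0),o.min(0),o.max(0))
s=box(270,312,195,215,H>.08);print("spindle",len(s));
for q in s[np.argsort(s[:,1])][::8]:print(q.round(4))
c=box(365,420,195,245,(hsv[...,2]<60)&(H<.03)&(H>-.01));print("cradle",len(c),c.mean(0))
b=box(375,412,200,238,(H>.009)&(H<.03));print("bars",len(b),b.mean(0));print(cv2.minAreaRect(b[:,:2].astype(np.float32)*1000))
u=box(215,248,195,222,(hsv[...,0]>95)&(hsv[...,0]<125)&(hsv[...,1]>120)&(H>.1));print("upright",len(u),u.mean(0));print(cv2.minAreaRect(u[:,:2].astype(np.float32)*1000))
f=box(215,275,190,240,(H>.006)&(H<.018)&(hsv[...,1]<110));print("foot",len(f),cv2.minAreaRect(f[:,:2].astype(np.float32)*1000))
print(np.array(robot.camera_info("wrist")["T_tool_cam"]).round(3),robot.camera_info("wrist")["vfov"],robot.read_t())
im=np.vstack([cv2.resize(i[180:260,210:310],None,fx=4,fy=4)]);im2=cv2.resize(i[190:250,365:425],(320,320))
save("c.png",np.hstack([im,im2]))
E
```

```text
reel 215 [0.55011761 0.15831507 0.1441551 ] [0.51141692 0.14534675 0.09360825] [0.59381368 0.17469124 0.17148562]
spindle 192
[0.5709 0.0358 0.1405]
[0.5718 0.0387 0.1363]
[0.5688 0.044  0.1377]
[0.5721 0.0468 0.1349]
[0.5635 0.052  0.1365]
[0.5617 0.0549 0.1319]
[0.5666 0.0602 0.1348]
[0.5695 0.063  0.1339]
[0.5609 0.0681 0.1355]
[0.5695 0.0711 0.1336]
[0.5605 0.0761 0.137 ]
[0.5626 0.0813 0.1404]
[0.5581 0.0843 0.1352]
[0.5563 0.0873 0.1304]
[0.5606 0.0923 0.1366]
[0.5572 0.0973 0.1394]
[0.5556 0.1005 0.1337]
[0.5552 0.1056 0.1359]
[0.5632 0.1085 0.1366]
[0.5572 0.1134 0.1393]
[0.5633 0.1166 0.1362]
[0.5633 0.122  0.136 ]
[0.5601 0.127  0.1382]
[0.5552 0.1299 0.135 ]
cradle 956 [ 0.53890747 -0.22016215  0.00340793]
bars 153 [ 0.53629406 -0.21892845  0.0161727 ]
((535.6024780273438, -216.44805908203125), (67.39918518066406, 83.68562316894531), 42.217018127441406)
upright 113 [0.54641498 0.23659818 0.14301462]
((549.623046875, 238.53152465820312), (47.3725700378418, 26.133981704711914), 20.85540199279785)
foot 685 ((548.5430908203125, 243.11114501953125), (104.0851058959961, 147.5108184814453), 11.012164115905762)
[[ 0.    -0.96  -0.282  0.075]
 [ 1.     0.     0.001 -0.   ]
 [-0.    -0.282  0.96  -0.157]
 [ 0.     0.     0.     1.   ]] 58.94103957150502 0.1
```

View pics/c.png

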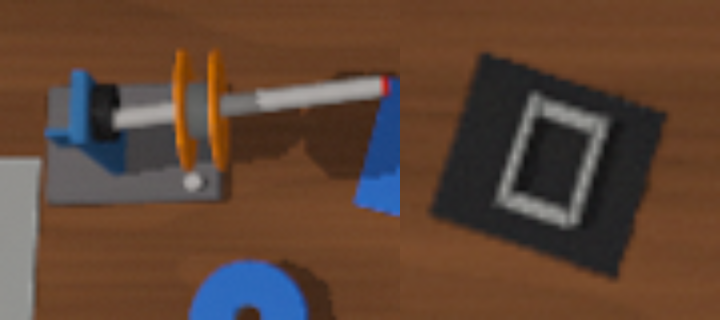

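The crop confirms it: the orange reel on the spindle on the left, with the red tip at its right end, and the black and grey cradle on the right. Next are close wrist views from above and obliquely, to get the spindle and flange directions.

```bash
cat >> h.py <<'E'
def look(C,L,xc):
    C,L=np.array(C,float),np.array(L,float)
    z=L-C;z/=np.linalg.norm(z);x=np.array(xc,float);x-=z*(x@z);x/=np.linalg.norm(x)
    T=np.array(robot.camera_info("wrist")["T_tool_cam"])
    R=np.c_[x,np.cross(z,x),z]@T[:3,:3].T
    return C-R@T[:3,3],R
E
python3 - <<'E'
from h import *
L=np.array([.563,.11,.135])
views=[]
for d in ([-.05,0,.29],[-.12,-.17,.2],[-.2,-.1,.18],[-.12,-.2,.16]):
    for xc in ([0,-1,0],[0,1,0]):
        p,R=look(L+d,L,xc)
        try:q=robot.ik(p,R)
        except Exception as e:q=e
        print(d,xc,p.round(3),None if q is None else np.round(q,0))
E
```

```text
[-0.05, 0, 0.29] [0, -1, 0] [0.515 0.11  0.251] [ 44. -10. -47.  30. -38.  24.]
[-0.05, 0, 0.29] [0, 1, 0] [0.569 0.11  0.26 ] [  28.   15.   -2.   -3.  -79. -117.]
[-0.12, -0.17, 0.2] [0, -1, 0] [0.491 0.041 0.202] [-24.   0. -32. -72. -54. 163.]
[-0.12, -0.17, 0.2] [0, 1, 0] [0.538 0.041 0.23 ] [ -3.   8. -10. -38. -68. -59.]
[-0.2, -0.1, 0.18] [0, -1, 0] [0.465 0.07  0.187] [ -33.   -4.  -49.  -99.  -49. -153.]
[-0.2, -0.1, 0.18] [0, 1, 0] [0.501 0.07  0.227] [ 25. -12. -40. -12. -27. -95.]
[-0.12, -0.2, 0.16] [0, -1, 0] [0.494 0.032 0.181] None
[-0.12, -0.2, 0.16] [0, 1, 0] [0.538 0.032 0.214] [-11.  12. -10. -47. -72. -40.]
```

```bash
python3 - <<'E'
from h import *
L=np.array([.563,.11,.135])
for k,d in enumerate(([-.05,0,.29],[-.2,-.1,.18],[-.12,-.17,.2])):
    robot.goto(*look(L+d,L,[0,1,0])); robot.dwell(.2)
    i,P=cam("wrist"); np.savez(f"w{k}.npz",i=i,P=P); save(f"w{k}.png",i)
a=[cv2.imread(f"pics/w{k}.png") for k in range(3)]
cv2.imwrite("pics/w.png",cv2.resize(np.vstack([np.hstack(a[:2]),np.hstack([a[2],a[2]*0])]),(800,500)))
print(robot.read_t(),robot.read_force())
E
```

```text
4.55 [0.00310244 0.39598218 0.13784552]
```

View pics/w.png

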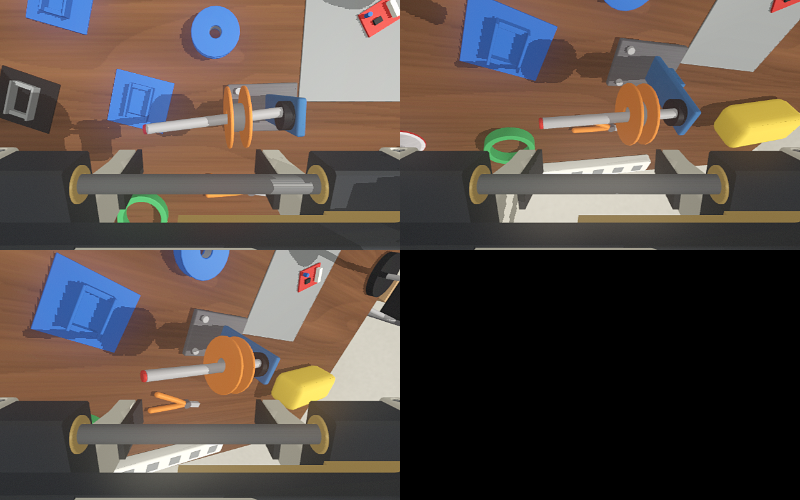

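Views: the spindle's tip, reel, boss and upright are all clear (tip at (145,128) in the first view, reel at (237,118)). The open-end flange face shows in the second and third views. I fit a cylinder to the spindle and a two-disc model to the reel.

```bash
cat > fit.py <<'E'
from h import *
from scipy.optimize import least_squares
def ax(a): 
    d=np.array([a[0],-1,a[1]]);return d/np.linalg.norm(d)
def reelres(x,p):
    d=ax(x[3:]);q=p-x[:3];t=q@d;r=np.linalg.norm(q-np.outer(t,d),axis=1)
    a=np.abs(np.abs(t)-.011)-.002;b=r-.042
    return np.minimum(np.maximum(a,b),0)+np.hypot(np.maximum(a,0),np.maximum(b,0))
def fitreel(p,x0):
    return least_squares(reelres,x0,args=(p,),loss="soft_l1",f_scale=.001,x_scale=[.01,.01,.01,.1,.1])
def cylres(x,p):  # x: x,z at y=.1 ; slopes
    d=ax(x[2:]);q=p-np.array([x[0],.1,x[1]]);return np.linalg.norm(q-np.outer(q@d,d),axis=1)-.007
def fitcyl(p,x0): return least_squares(cylres,x0,args=(p,),loss="soft_l1",f_scale=.001,x_scale=[.01,.01,.1,.1])
def masks(i,P,c):
    h=cv2.cvtColor(i,cv2.COLOR_RGB2HSV);fin=np.isfinite(P[...,0])
    Q=np.nan_to_num(P,nan=9)
    o=fin&(h[...,0]<20)&(h[...,1]>110)&(np.linalg.norm(Q-c,axis=-1)<.06)
    line=np.abs(Q[...,0]-c[0])<.04
    s=fin&(h[...,1]<70)&line&(Q[...,1]>.03)&(Q[...,1]<c[1]-.022)&(Q[...,2]>.1)&(Q[...,2]<.17)
    return P[o],P[s]
E
python3 - <<'E'
from fit import *
c=np.array([.555,.16,.13]);O=[];S=[]
for k in range(3):
    z=np.load(f"w{k}.npz");o,s=masks(z["i"],z["P"],c);O.append(o);S.append(s)
O.append(np.vstack(O));S.append(np.vstack(S))
for o,s in zip(O,S):
    r=fitreel(o,[*c,.1,0]);y=fitcyl(s,[.56,.13,.1,0])
    print(len(o),"reel",r.x.round(4),np.median(abs(r.fun)).round(5),len(s),"cyl",y.x.round(4),np.median(abs(y.fun)).round(5))
# stand: blue upright
for k in range(3):
    z=np.load(f"w{k}.npz");i,P=z["i"],z["P"];h=cv2.cvtColor(i,cv2.COLOR_RGB2HSV)
    m=(h[...,0]>95)&(h[...,0]<125)&(h[...,1]>120)&(P[...,2]>.145)&(P[...,2]<.156)&(P[...,1]>.2)
    u=P[m];print("upright top",len(u),u.mean(0).round(4),cv2.minAreaRect(u[:,:2].astype(np.float32)*1000))
    m=(P[...,2]>.009)&(P[...,2]<.015)&(abs(P[...,1]-.22)<.1)&(abs(P[...,0]-.55)<.08)&(h[...,1]<110)
    u=P[m];print("foot",len(u),cv2.minAreaRect(u[:,:2].astype(np.float32)*1000))
    if k==0:
        # cradle
        m=(P[...,2]>-.006)&(P[...,2]<.05)&(h[...,2]<70)&(abs(P[...,1]+.22)<.09)&(abs(P[...,0]-.54)<.09)
        print("cradle",m.sum(),cv2.minAreaRect(P[m][:,:2].astype(np.float32)*1000))
E
```

```text
2599 reel [0.5518 0.1594 0.1274 0.0947 0.0474] 0.00062 1943 cyl [ 0.5595  0.1306  0.1327 -0.009 ] 0.00036
5467 reel [0.5522 0.1592 0.1275 0.0639 0.0677] 0.00069 2160 cyl [ 0.5597  0.1302  0.1315 -0.0078] 0.00035
5797 reel [0.5523 0.1592 0.1272 0.0823 0.0615] 0.00073 2009 cyl [ 0.5597  0.1302  0.1321 -0.0077] 0.00032
13863 reel [0.5522 0.1592 0.1274 0.0725 0.0646] 0.0007 6112 cyl [ 0.5596  0.1303  0.1321 -0.0085] 0.00036
upright top 829 [0.5484 0.2395 0.149 ] ((549.2233276367188, 239.9470672607422), (48.98466110229492, 11.49805736541748), 2.559572219848633)
foot 2954 ((549.2355346679688, 229.2169189453125), (89.65788269042969, 128.080810546875), 1.7782641649246216)
cradle 5202 ((537.1276245117188, -218.076904296875), (109.89861297607422, 100.3779067993164), 71.0356216430664)
upright top 447 [0.544  0.2381 0.1482] ((547.6497192382812, 239.65440368652344), (48.34385681152344, 12.718868255615234), 3.7607390880584717)
foot 5214 ((549.1116333007812, 228.74273681640625), (89.99774169921875, 129.95509338378906), 1.6527358293533325)
upright top 204 [0.5461 0.2399 0.1488] ((548.5504150390625, 240.52735900878906), (47.768707275390625, 10.566896438598633), 2.9416370391845703)
foot 3582 ((549.228271484375, 228.57086181640625), (89.4172134399414, 130.98281860351562), 1.9966740608215332)
```

The three views agree. The spindle points along (0.132, -1, -0.0085), and the reel hangs 3.4 mm below it, about 0.09 rad askew. I grip square to the flanges, after checking that every pose can be reached.

```bash
cat >> fit.py <<'E'
C0=np.array([.5522,.1592,.1274]); dR=ax([.0725,.0646]); dS=ax([.1321,-.0085])
A0=np.array([.5596,.1,.1303])
seat=np.array([.5371,-.2181,.0485]); dC=-np.array([np.cos(np.radians(71.04)),np.sin(np.radians(71.04)),0])
H=.0185
def pose(c,d,sg):   # TCP pose with reel centre c, axle d
    up=np.array([0,0,1.])-d*d[2];up/=np.linalg.norm(up)
    y=sg*d;return c+H*up,np.c_[np.cross(y,-up),y,-up]
E
python3 - <<'E'
from fit import *
on=A0+dS*((C0-A0)@dS);print("reel-axis offset",C0-on)
for sg in(1,-1):
  for c,d in((C0+[0,0,.07],dR),(C0,dR),(on,dS),(on+.165*dS,dS),(seat+[0,0,.1],dC),(seat,dC)):
    q=robot.ik(*pose(c,d,sg));print(sg,None if q is None else np.round(q,0))
E
```

```text
reel-axis offset [ 4.09356078e-04  8.29971413e-05 -3.40249452e-03]
1 [ 38.  12. -14.   3. -66.  55.]
1 [ 38.  16. -19.   4. -57.  54.]
1 [ 35.  15. -18.  -1. -57.  63.]
1 [ 19.  15. -18.  -1. -57.  79.]
1 [ -3.  14. -16.   0. -59.  74.]
1 [ -3.  20. -23.   0. -47.  74.]
-1 [  38.   12.  -14.    3.  -66. -125.]
-1 [  38.   16.  -19.    4.  -57. -126.]
-1 [  35.   15.  -18.   -1.  -57. -117.]
-1 [  19.   15.  -18.   -1.  -57. -101.]
-1 [  -3.   14.  -16.    0.  -59. -106.]
-1 [  -3.   20.  -23.    0.  -47. -106.]
```

```bash
python3 - <<'E'
from fit import *
p=robot.read_position();robot.servo_line([p[0],p[1],.28],speed=.2)
robot.goto(*pose(C0+[0,0,.09],dR,-1))
robot.move_gripper(.6); robot.dwell(.2)
print("f0",np.round(robot.read_force(),2))
i,P=cam("wrist");save("g0.png",i)
o,s=masks(i,P,np.array([.555,.16,.13]))
r=fitreel(o,[*C0,.07,.06]);print(len(o),r.x.round(4))
robot.servo_line(pose(C0,dR,-1)[0],speed=.08)
print("down",np.round(robot.read_force(),2),robot.read_t())
robot.move_gripper(.36);print(np.round(robot.read_force(),2),robot.read_grip_width(),robot.read_finger_force())
i,P=cam("wrist");save("g1.png",i);i,P=cam("scene");save("g2.png",i)
a=cv2.imread("pics/g1.png");b=cv2.resize(cv2.imread("pics/g2.png")[110:235,270:470],(640,400))
cv2.imwrite("pics/g.png",cv2.resize(np.hstack([a,b]),(800,250)))
E
```

```text
f0 [-1.67  0.2  -0.29]
1591 [ 0.5516  0.161   0.1272  0.0522 -0.0046]
down [0.97 0.76 0.81] 8.275
[0.52 0.19 0.77] 0.36030152151406064 0.0
```

View pics/g.png

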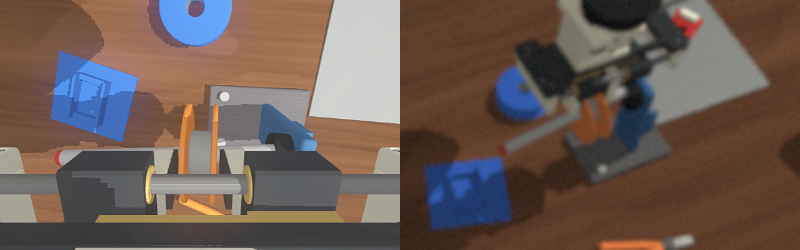

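The fingers straddle both flanges, with the reel at (200,150) between the pads and clear of the spindle. I grip, ease the reel up to centre it, then align it with the spindle.

```bash
cat >> fit.py <<'E'
def F(n=6):
    f=[]
    for _ in range(n): f.append(robot.read_force());robot.dwell(.02)
    return np.mean(f,0)
E
python3 - <<'E'
from fit import *
f0=F(12);print("free",f0.round(2),np.round(robot.read_ft_torque(),3))
for w in(.33,.31,.0):
    robot.move_gripper(w);print(w,np.round(robot.read_grip_width(),3),np.round(robot.read_finger_force(),1),F().round(2))
for k in range(1,5):
    p,R=pose(C0+[0,0,.00085*k],dR,-1);robot.servo_line(p,speed=.01);robot.dwell(.15);print("up",k,F(8).round(2),np.round(robot.read_ft_torque(),3))
print(robot.read_t())
E
```

```text
free [-0.06  0.12  0.08] [ 0.197 -0.207 -0.017]
0.33 0.33 0.0 [ 0.04 -0.13 -0.16]
0.31 0.312 1.8 [ 0.02 -1.14  1.  ]
0.0 0.302 29.5 [-0.19 -0.91  2.4 ]
up 1 [ 0.19  0.1  -1.04] [ 0.309 -0.132 -0.029]
up 2 [-0.06 -0.26 -1.34] [ 0.257 -0.153 -0.018]
up 3 [-0.25  0.03 -1.37] [ 0.327 -0.135  0.007]
up 4 [-0.39 -0.06 -1.14] [ 0.293 -0.185 -0.037]
12.425
```

```bash
python3 - <<'E'
from fit import *
on=A0+dS*((C0-A0)@dS)
p,R=pose(on,dS,-1);W=np.array([-.1,0,-1.2])
d0=dR
for a in(.5,1):
    d=(1-a)*d0+a*dS;d/=np.linalg.norm(d);p,R=pose(on,d,-1);robot.servo_line(p,R,speed=.01);robot.dwell(.1)
    print("align",a,F(8).round(2),np.round(robot.read_ft_torque(),3))
off=np.zeros(3);s=0
while s<.165:
    s+=.008 if s<.16 else .01
    robot.servo_line(pose(on+s*dS+off,dS,-1)[0],speed=.035);robot.dwell(.06)
    f=F(4);e=f-W;lat=e-dS*(e@dS)
    if np.linalg.norm(lat)>1: off+=lat*.0003
    print(round(s,3),f.round(2),np.round(robot.read_ft_torque(),2),(off*1000).round(1))
    if np.linalg.norm(e)>4: print("STOP");break
print(robot.read_t(),robot.read_grip_width())
i,P=cam("wrist");save("s0.png",i);i,P=cam("top");save("s1.png",i);np.savez("top2.npz",i=i,P=P)
i,P=cam("scene");save("s2.png",i)
a=cv2.resize(cv2.imread("pics/s1.png")[160:310,200:440],(400,250));b=cv2.resize(cv2.imread("pics/s2.png")[110:260,200:440],(400,250))
cv2.imwrite("pics/s.png",np.vstack([cv2.resize(cv2.imread("pics/s0.png"),(400,250)),a,])if 0 else np.hstack([a,b]))
E
```

```text
align 0.5 [ 0.27 -0.13 -1.28] [ 0.162 -0.134 -0.016]
align 1 [ 0.04 -0.18 -1.55] [ 0.051 -0.165 -0.05 ]
0.008 [-0.13  0.41 -0.92] [ 0.1  -0.17  0.01] [0. 0. 0.]
0.016 [-0.17  0.08 -0.88] [ 0.06 -0.22 -0.01] [0. 0. 0.]
0.024 [-0.05 -0.2  -1.02] [-0.01 -0.12 -0.05] [0. 0. 0.]
0.032 [-0.13  0.16 -0.95] [ 0.   -0.18 -0.01] [0. 0. 0.]
0.04 [ 0.23  0.01 -0.87] [ 0.04 -0.19  0.03] [0. 0. 0.]
0.048 [-0.28  0.3  -1.29] [-0.01 -0.2   0.03] [0. 0. 0.]
0.056 [ 0.56 -0.15 -1.26] [-0.02 -0.12 -0.04] [0. 0. 0.]
0.064 [ 0.01  0.05 -1.45] [ 0.03 -0.11  0.01] [0. 0. 0.]
0.072 [ 0.18  0.04 -0.82] [-0.   -0.13 -0.01] [0. 0. 0.]
0.08 [-0.06  0.01 -1.5 ] [-0.03 -0.16  0.04] [0. 0. 0.]
0.088 [ 0.28 -0.05 -1.14] [ 0.03 -0.18  0.04] [0. 0. 0.]
0.096 [ 0.12 -0.15 -1.58] [ 0.08 -0.13  0.04] [0. 0. 0.]
0.104 [-0.08  0.02 -0.91] [-0.   -0.14 -0.01] [0. 0. 0.]
0.112 [ 0.08  0.02 -1.54] [ 0.   -0.12  0.05] [0. 0. 0.]
0.12 [ 0.07 -0.34 -1.03] [ 0.01 -0.12  0.02] [0. 0. 0.]
0.128 [ 0.16  0.02 -1.37] [-0.01 -0.17  0.  ] [0. 0. 0.]
0.136 [-0.28 -0.1  -1.47] [-0.01 -0.12 -0.01] [0. 0. 0.]
0.144 [ 0.18  0.43 -1.12] [-0.   -0.19 -0.  ] [0. 0. 0.]
0.152 [ 0.11 -0.41 -0.79] [-0.02 -0.21  0.01] [0. 0. 0.]
0.16 [ 0.25  0.02 -1.15] [ 0.04 -0.18  0.02] [0. 0. 0.]
0.17 [ 0.04 -0.13 -1.65] [-0.02 -0.17 -0.02] [0. 0. 0.]
23.95 0.30036834682496794
```

View pics/s.png

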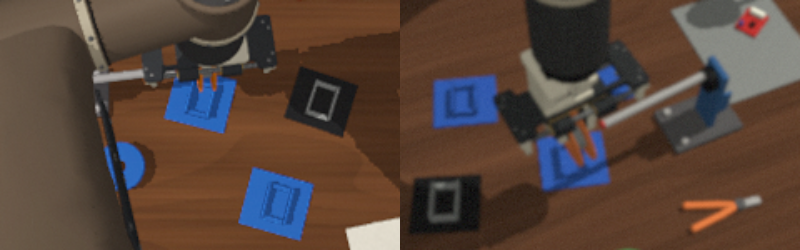

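The reel is off: the red tip at (605,122) in the right half is clear of it, and the forces never rose above the reel's weight. I go up and over, and measure the cradle from near.

```bash
python3 - <<'E'
from fit import *
p=np.array(robot.read_position());robot.servo_line(p+dS*.025,speed=.1)
p=np.array(robot.read_position());robot.servo_line(p+[0,0,.05],speed=.12)
p,R=pose(seat+[.09,0,.14],dC,-1);robot.servo_line(p,R,speed=.15);robot.dwell(.2)
i,P=cam("wrist");save("k.png",i);print(F().round(2),robot.read_t())
h=cv2.cvtColor(i,cv2.COLOR_RGB2HSV)
near=(np.linalg.norm(P[...,:2]-seat[:2],axis=-1)<.09)
m=near&(P[...,2]>-.004)&(P[...,2]<.01)&(h[...,2]<75);print("base",m.sum(),cv2.minAreaRect(P[m][:,:2].astype(np.float32)*1000))
m=near&(P[...,2]>.010)&(P[...,2]<.026)&(h[...,1]<90);u=P[m];print("grey",m.sum(),u.min(0),u.max(0),cv2.minAreaRect(u[:,:2].astype(np.float32)*1000))
e=np.array([dC[1],-dC[0],0]);q=u-seat
print("along x",np.percentile(q@dC,[1,10,50,90,99]).round(4),"y",np.percentile(q@e,[1,10,50,90,99]).round(4))
E
```

```text
[ 0.03 -0.08 -1.62] 26.8333
base 1489 ((544.0435180664062, -221.104736328125), (108.1407241821289, 84.36492156982422), 69.86893463134766)
grey 1358 [ 0.49978194 -0.249636    0.01001877] [ 0.57341498 -0.18828991  0.02363332] ((536.3428344726562, -219.13356018066406), (43.72966384887695, 63.893959045410156), 70.7416000366211)
along x [-0.0207 -0.0195  0.0046  0.0211  0.0227] y [-0.031  -0.029   0.0047  0.0296  0.0321]
```

View pics/k.png

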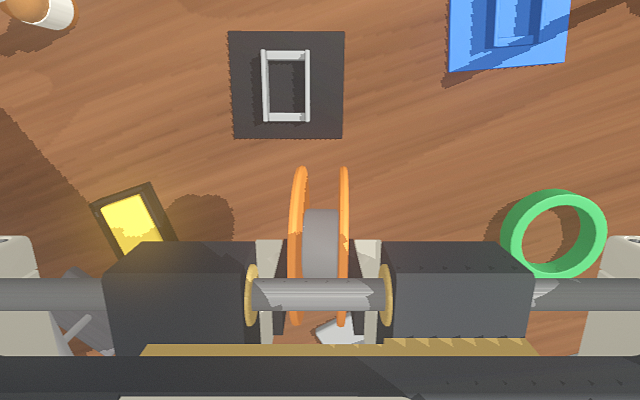

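The cradle is in view at (286,85), with the grey bars and cheeks along the reel's axle, and the reel is held square. The grey frame measures 44 x 64 mm, centred at (0.536, -0.219), at 70.9°. I lower the reel until I feel contact.

```bash
cat > place.py <<'E'
from fit import *
a=np.radians(70.9);dC=-np.array([np.cos(a),np.sin(a),0]);seat=np.array([.5364,-.2188,.0485])
E
python3 - <<'E'
from place import *
p,R=pose(seat+[.09,0,.14],dC,-1);c=seat+[.09,0,.14]
i,P=cam("wrist");o,_=masks(i,P,c);r=fitreel(o,[*c,dC[0]/-dC[1],0]);print("held reel vs assumed",len(o),(r.x[:3]-c).round(4),r.x[3:].round(3),(dC[0]/-dC[1]).round(3))
robot.servo_line(*pose(seat+[0,0,.07],dC,-1),speed=.15)
robot.servo_line(pose(seat+[0,0,.012],dC,-1)[0],speed=.07);robot.dwell(.3)
b=F(10);print("base",b.round(2))
z=.012
while z>-.006:
    z-=.001;robot.servo_line(pose(seat+[0,0,z],dC,-1)[0],speed=.02);robot.dwell(.05);f=F(4)-b;print(round(z,3),f.round(2))
    if f[2]>1.0 or np.linalg.norm(f)>2.5:break
robot.dwell(.2);print((F(8)-b).round(2),robot.read_t())
E
```

```text
held reel vs assumed 2963 [ 0.0008  0.0024 -0.0001] [-0.349 -0.051] -0.346
base [ 0.27 -0.02 -1.32]
0.011 [ 0.1   0.08 -0.17]
0.01 [-0.25 -0.3   0.02]
0.009 [-0.4  -0.05  0.25]
0.008 [-0.45 -0.06 -0.32]
0.007 [ 0.02 -0.35  0.25]
0.006 [-0.06  0.37 -0.18]
0.005 [-0.6   0.06  0.32]
0.004 [-0.43 -0.12 -0.1 ]
0.003 [-0.49 -0.5   0.01]
0.002 [-0.25  0.04  0.04]
0.001 [-0.59  0.16  0.43]
-0.0 [0.08 0.17 0.21]
-0.001 [ 0.38 -0.16  0.47]
-0.002 [0.54 0.03 3.39]
[0.54 0.3  4.62] 34.7083
```

Contact at z about -1.5 mm, with almost no sideways force. I back off slightly, release, rise and check.

```bash
python3 - <<'E'
from place import *
robot.servo_line(pose(seat+[0,0,-.0014],dC,-1)[0],speed=.01);robot.dwell(.15);print(F(8).round(2))
robot.move_gripper(.36);robot.dwell(.2);print("rel",F(8).round(2),robot.read_finger_force())
robot.move_gripper(.6)
p,R=pose(seat+[0,0,.09],dC,-1);robot.servo_line(p,speed=.1)
robot.servo_line(pose(seat+[.09,0,.17],dC,-1)[0],speed=.15);robot.dwell(.2)
i,P=cam("wrist");save("z.png",i)
c=seat;h=cv2.cvtColor(i,cv2.COLOR_RGB2HSV)
o,_=masks(i,P,c);r=fitreel(o,[*c,dC[0]/-dC[1],0]);q=r.x[:3]-c
print("reel vs seat",len(o),q.round(4),"along",(q@dC).round(4),r.x[3:].round(3),"zmax",np.percentile(o[:,2],99.5))
robot.dwell(.1);print(robot.read_t(),F().round(2))
E
```

```text
[ 1.54 -0.02  1.16]
rel [ 0.08 -0.18 -0.05] 0.0
reel vs seat 1551 [ 0.0006  0.0022 -0.0022] along -0.0022 [-0.346 -0.001] zmax 0.08963101145644206
38.9417 [-0.24  0.04  0.02]
```

View pics/z.png

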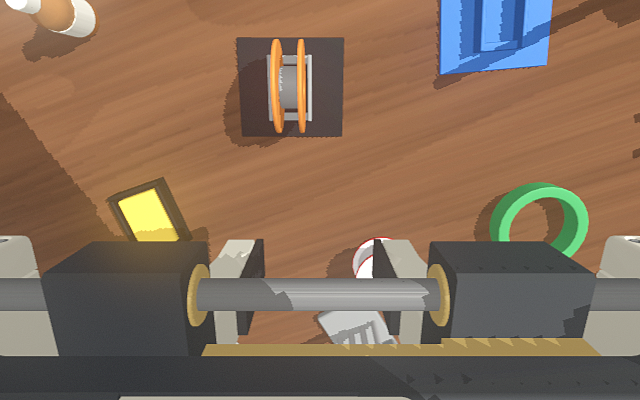

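The reel stands upright in the black cradle at (289,86), between the cheeks. Its axle is level, its centre is at seat height to within the calibration, and the gripper is clear.

```bash
python3 -c "
from rig import robot
print(robot.job_done())"
```

```text
the job is handed in; nothing more can be done
None
```

The orange reel came off the spindle with no more force than its own weight during the slide, now sits on edge in the black and grey cradle, released and about 2 mm from the exact seat by camera (within calibration), and the job was handed in at about 39 s.

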